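Shut the loaded stores chest and start its lid screw

ROBOT

A 7-joint arm with a two-finger parallel gripper is mounted at the origin on the work surface. World frame = base frame: x ahead of the robot, y to its left, z up, the work surface at z = 0. Lengths are in m, angles in degrees, forces in N, time in s.
With the tool pointing down it reaches from about 0.4 to 0.85 m from the base axis. Payload 4.5 kg.
Tool frame: the origin (TCP) lies midway between the tips of the shut fingers; the grasp point (between the pads) lies 19 mm behind it; z points along the fingers, y is the line along which they close (so a half turn about z gives the same grasp; the last joint's range is limited). The gripper opens to 85 mm and grips with 20 to 120 N. Pads are 22 mm wide; open, the fingers measure 114 mm over their backs; the gripper's body (76 mm by 85 mm) begins 54 mm behind the grasp point. The pads swing forward as they close: fully open they stand 13 mm farther back than shut.
Start: joints at [-68.595, 39.483, -11.15, 89.685, 9.013, 51.709, -12.324], TCP at [0.208, 0.589, 0.231] pointing down, gripper open.
Joint ranges: [-172.22, 172.22], [-26.19, 119.32], [-84.43, 86.54], [7.71, 146.69], [-57.33, 237.33], [2.42, 119.75], [-152.13, 152.13]. Speed limits (degrees/s): [147.25, 147.25, 180, 180, 180, 180, 180].

INTERFACE

Orientations are given as a 3x3 rotation matrix whose columns are the frame's x, y, z axes.
In Python, from bench import arm gives the robot as it stands.
- The arm moves only by the shell command python3 -m handwheel 'ROWS' [FORCE]. ROWS is JSON, a list of rows, each a list of 7 numbers: the shift along the tool's x, y, z in m, then the turn, a rotation vector about the tool's x, y, z in units of 6 degrees (1.0 is 6 degrees), then the closure, from -1 (fully open) to 1 (shut). In form: [[x, y, z, rx, ry, rz, gripper], ...]. A call has 1 to 10 rows; each row shifts and turns the commanded pose from where the row before left it, along the tool's axes as they then stand; what a row does not reach is not made up. A row lasts 1/10 s, in which the tool goes at most 50 mm and 8.59 degrees, less where a joint would pass 70% of its speed; a pose out of reach is approached as far as the arm can. A call is refused whole if a number of a shift passes 0.05 or a number of a turn 1, either way. A call with a gripper value outside its range is refused whole. The fingers move at their own pace and stop on an object; FORCE is the grip in N (left out, the last holds). Time passes only in rows, so rows that do not move let the fingers close. It gives the time, the measured TCP pose, the force, the opening and the grip force at its end, in the units of the state.
- arm.state(): the state, without advancing time (a new reading comes with each control period).
- arm.get_image(name): name is "side" or "top" or "wrist"; returns the picture (480x640x3 uint8, red, green, blue); there is no depth.
- arm.get_calibration(name): a dict with "mtx" (3x3 intrinsics, pixels), "dist" ([k1, k2, p1, p2, k3] as OpenCV has them; the pictures are not rectified), "cam_to_world" (4x4, takes a point from camera to world coordinates). Camera axes: x right, y down, z forward; pixel columns grow to the right and rows downward; lengths in m; the calibration is good to about 2 mm. A picture is of the moment at which its call begins: read the wrist's pose just before it. get_calibration takes no time and is no camera call; for the wrist camera it gives the pose at the moment of the call.
- arm.hand_in(): hands the job in; it is judged then, once.
The state is a dict: "time_s": time; "joint_pos": joint angles; "joint_velocities": joint speeds; "effort": joint torques, N m; "position": TCP position; "tool_rot": TCP orientation; "wrist_force": force on the tool from outside, world axes, zero at the start; "moment": the same for the moment, N m; "width": opening from 0.0 (shut) to 1.0 (fully open); "grip_force": force on a finger pad.
Only numpy, scipy, OpenCV 4.12 (cv2) and the standard library are available. Lean on these libraries where they do the work, as an engineer would, in place of code of your own. Each camera call takes 0.05 s, during which the arm holds its last target. There are 200 camera calls.

TASK

The stores chest is loaded: push its lid shut. Then take the black crank knob and turn the lid screw backward (anticlockwise seen from above) until its spindle drops by a thread, turn it forward (clockwise) one full turn so that the thread is started, and end there, the program finishing while the gripper still holds the knob firmly and without motion, the lid shut. Leave the tin and the jar beside the chest where they stand.

Things in the scene. Friction and masses are not known exactly. Their poses are not given: they have to be found in the camera images.
- chest: fixed aluminium chest, 200 (x) by 280 (y) by 130 mm high, open on top, holding jars; origin at the centre of its underside, its x axis points from the front (screw side, nearer the robot) to the back (lid hinge). Its yaw differs from run to run
- lid (a joint): angle of the chest's lid in rad: 0 shut, positive open (starts about 0.55 to 0.9). The stiff hinge keeps the lid where it is left; pushed near its front edge it takes about 5 to 10 N. It has no handle: push it down with the fingers
- lid_hinge (a point): middle of the hinge line, along the chest's y axis at the top of the back wall (130 mm above the table). The lid is a 10 mm plate, 210 mm deep and 292 mm wide, its underside in the hinge plane, with a 76 mm wide tongue at the front that carries the screw 230 mm from the hinge line
- lid_left (a point): place to push: point on the lid's upper face, 195 mm from the hinge line and 10 mm above the hinge plane (in the lid's frame), 115 mm to the chest's +y side of the middle; with the lid shut it is 140 mm above the table
- lid_right (a point): the same on the -y side
- crank (a joint): angle of the crank about the screw's axis (upright when the lid is shut) in rad; grows clockwise seen from above (forward, tightening), no stops within several turns. At 0 the arm points along the chest's -y, at pi/2 along its -x. Starts about 1.2 to 2.4; stiff enough to stay where it is left (about 2 N at the knob to turn)
- crank_axis (a point): point on the crank's axis at the height of the knob's centre
- knob_center (a point): centre of the black upright knob on the crank: 23 mm across, 54 mm tall, 55 mm from the crank's axis, free to spin on its pin, so that a gripper may hold it without turning while it follows the circle. The crank stays at one height (knob centre 186 mm above the table with the lid shut); the 8 mm crank arm lies 27 mm under the knob's centre
- spindle_cap (a point): centre of the top of the steel cap (20 mm across) of the spring-loaded threaded spindle, which turns with the crank and slides up and down through its hub; pitch 12 mm. Lid shut and turned backward, it climbs 1.9 mm per rad, then falls nearly 12 mm within 0.3 s (the thread drop), the cap's top then being about 186 mm above the table. Turned forward from there, the thread catches and the cap sinks 12 mm per turn
- boss_mouth (a point): centre of the mouth of the round threaded boss on the chest's front, 122 mm above the table, 130 mm in front of the chest's centre, under the screw when the lid is shut. The drop comes 1.2 to 3.7 rad backward of the crank's first position; where differs from run to run and cannot be seen
- tin_center (a point): centre (half-way up) of a loose tin, 74 mm across, 110 mm tall, beside the chest on its +y side: leave alone
- jar_center (a point): centre of a loose jar, 68 mm across, 100 mm tall, beside the chest on its -y side: leave alone

How it is judged (in metres and radians):
On the way, in this order (a step that is already met when the one before it is completed fails the run):
1. the lid is shut (value of joint lid below 0.02 rad), for 0.2 s.
2. turned backward, the spindle has dropped by a thread (value of joint lid below 0.02 rad and value of joint crank below 2.6 rad and z of spindle_cap in the frame of boss_mouth below 0.0672 m), for 0.1 s.
3. turned forward, the spindle has sunk by about a pitch (value of joint lid below 0.02 rad and z of spindle_cap in the frame of boss_mouth below 0.0564 m), for 0.1 s.
At the end, for the whole second after the job is handed in: The lid is shut (within 0.02 rad), the spindle has sunk one pitch below where it dropped, to within about a third of a turn (cap 48.0 to 56.4 mm above the boss's mouth), the crank is still and the fingers grip the knob with more than 5 N through the last second (all of step 3 and z of spindle_cap in the frame of boss_mouth above 0.048 m and velocity of joint crank between -0.2 and 0.2 rad/s and contact force between the fingers and knob above 5 N); the arm keeps its last pose, push and grip.
It fails at once if the tin or the jar is moved by more than 20 mm (distance of any of tin_center, jar_center from where it was at the start of the episode above 0.02 m).
It also fails if it takes over 64 s, if anything falls off the work surface, if the arm or the gripper's body presses on something with over 40 N, if the wrist force passes 120 N, or if a joint passes its speed limit or range.

## Working session

There is one attempt and no reset: what is moved stays moved. The work goes in short steps, Python scripts to look and compute and a shell command to move; the robot and the scene stay as the last step left them, time stands still between calls to the robot, and variables do not carry over. Pictures are saved under pics/ and viewed, at most 10 in all, crops included, and the job is handed in when it is done.

```bash
ls; mkdir -p pics
python3 - <<'E'
from bench import arm
import cv2,numpy as np
ims=[]
for n in("side","top"):
    im=arm.get_image(n); cv2.imwrite(f"pics/{n}0.png",im[:,:,::-1])
    c=arm.get_calibration(n); print(n,np.round(c["mtx"],1).tolist(),c["dist"],np.round(c["cam_to_world"],3).tolist())
s=arm.state();print(s["time_s"],s["position"],np.round(s["tool_rot"],3).tolist(),s["width"],s["wrist_force"])
E
```

```text
pics
side [[445.7, 0.0, 312.6], [0.0, 445.7, 246.5], [0.0, 0.0, 1.0]] [-0.0156283  0.         0.         0.         0.       ] [[0.878, -0.303, 0.372, 0.292], [-0.479, -0.571, 0.667, -0.559], [0.011, -0.763, -0.646, 0.713], [0.0, 0.0, 0.0, 1.0]]
top [[517.1, 0.0, 325.2], [0.0, 517.1, 236.4], [0.0, 0.0, 1.0]] [0.00987739 0.         0.         0.         0.        ] [[0.021, -0.994, 0.103, 0.534], [-1.0, -0.021, 0.001, 0.08], [0.002, -0.103, -0.995, 1.355], [0.0, 0.0, 0.0, 1.0]]
0.1 [0.20816988 0.58870224 0.23055516] [[-0.943, 0.333, -0.0], [0.333, 0.943, -0.002], [-0.0, -0.002, -1.0]] 0.9977131515571707 [-0.22406035 -0.08680695 -0.04296631]
```

View pics/side0.png

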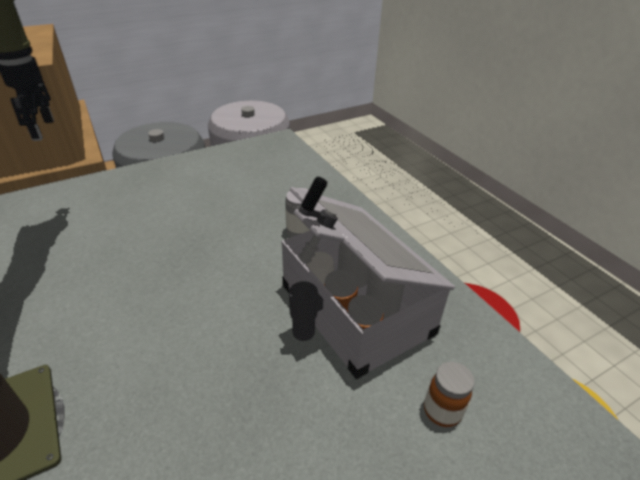

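View pics/top0.png

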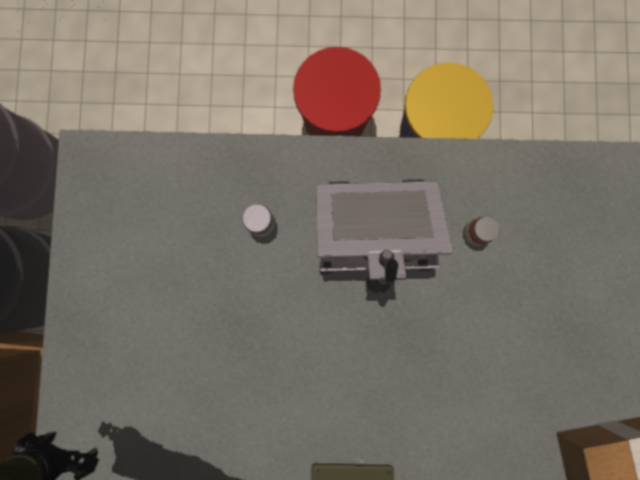

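The side view shows the chest with its lid open, the boss at about (305,300) and the black knob at (315,195). In the top view the front rim runs (320,270)-(438,267), the hinge edge (318,183)-(438,181), the screw is near (388,262), the tin at (258,220) and the jar at (485,230).

```bash
cat > h.py <<'E'
import numpy as np, cv2
from bench import arm
def ray(n,uv,c=None):
    c=c or arm.get_calibration(n)
    p=cv2.undistortPoints(np.array([[uv]],float),np.array(c["mtx"]),np.array(c["dist"]))[0,0]
    T=np.array(c["cam_to_world"]); d=T[:3,:3]@[p[0],p[1],1]
    return T[:3,3],d/np.linalg.norm(d)
def onz(n,uv,z,c=None):
    o,d=ray(n,uv,c); return o+d*(z-o[2])/d[2]
def proj(n,P,c=None):
    c=c or arm.get_calibration(n); W=np.linalg.inv(np.array(c["cam_to_world"]))
    return cv2.projectPoints(np.array(P,float).reshape(-1,3),cv2.Rodrigues(W[:3,:3])[0],W[:3,3],np.array(c["mtx"]),np.array(c["dist"]))[0].reshape(-1,2)
def tri(a,b):
    (o,d),(p,e)=a,b
    s=np.linalg.lstsq(np.c_[d,-e],p-o,rcond=None)[0]
    A,B=o+d*s[0],p+e*s[1]; return (A+B)/2,np.linalg.norm(A-B)
E
python3 - <<'E'
from h import *
for uv in[(320,270),(438,267),(318,183),(438,181)]: print(uv,onz("top",uv,.13).round(4))
s=cv2.imread("pics/side0.png")[170:350,270:450]; t=cv2.imread("pics/top0.png")[170:310,300:460]
s=cv2.resize(s,(399,399),interpolation=cv2.INTER_CUBIC); t=cv2.resize(t,None,fx=2.5,fy=2.5,interpolation=cv2.INTER_CUBIC)
o=np.zeros((399,800,3),np.uint8); o[:,:399]=s; o[:350,400:800]=t[:,:400]
cv2.imwrite("pics/c0.png",cv2.convertScaleAbs(o,alpha=1.7))
E
```

```text
(320, 270) [0.5814 0.0917 0.13  ]
(438, 267) [ 0.5944 -0.1872  0.13  ]
(318, 183) [0.7903 0.1011 0.13  ]
(438, 181) [ 0.8013 -0.1875  0.13  ]
```

View pics/c0.png

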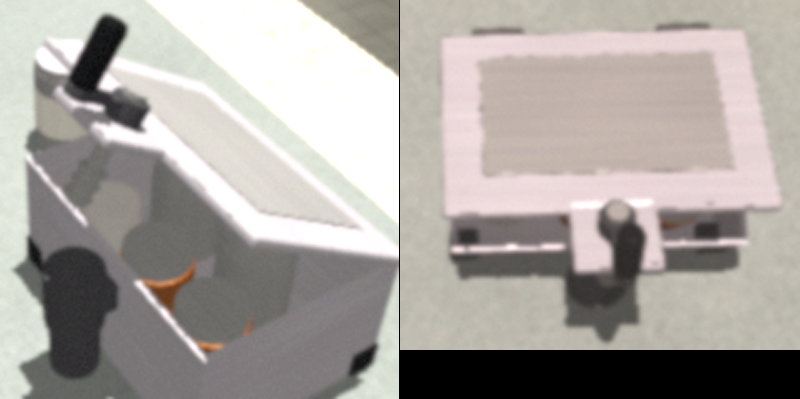

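Run:
```python
from h import *
for s,t in [((382.8,276),(452,252.8)),((314.2,194.8),(391.2,269.2)),((384,277),(451.5,252))]:
    print(tri(ray("side",s),ray("top",t)))
C=np.array([.689,-.0455]);a=np.radians(2.4);X=np.array([np.cos(a),np.sin(a)]);Y=np.array([-X[1],X[0]])
def cp(x,y,z): return np.r_[C+X*x+Y*y,z]
for th in(.5,.55,.6,.65,.7,.75,.8,.85,.9):
    P=[cp(.1-.21*np.cos(th)+.005*np.sin(th)*0,y,.13+.21*np.sin(th)) for y in(-.146,.146)]
    print(th,proj("side",P[:1]).round(1).tolist(),proj("top",P).round(1).tolist())
print(proj("side",[cp(-.1,-.14,.13),cp(-.1,.14,.13),cp(-.13,0,.122)]).round(),"obs rims (361,332),(283,240)")
for th in(.9,.8,.7,.6,.5,.4,.3,.2,.1,.0):
    r,h=.185,.01; print("push",th,cp(.1-r*np.cos(th)+h*np.sin(th),.115,.13+r*np.sin(th)+h*np.cos(th)).round(3))
print(onz("top",(258,213),.11),onz("top",(487,228),.1))
```

```text
(array([ 0.61893261, -0.19056371,  0.25025477]), np.float64(0.001285023473318327))
(array([ 0.57765284, -0.05111421,  0.32576162]), np.float64(0.0017026286424248775))
(array([ 0.62118802, -0.19049032,  0.24703195]), np.float64(0.0005649395483283727))
0.5 [[379.1, 288.8]] [[451.6, 257.4], [317.4, 260.2]]
0.55 [[382.5, 283.3]] [[452.6, 254.7], [317.3, 257.5]]
0.6 [[386.2, 277.7]] [[453.4, 251.8], [317.2, 254.6]]
0.65 [[390.2, 272.1]] [[454.3, 248.6], [317.1, 251.4]]
0.7 [[394.3, 266.6]] [[455.1, 245.2], [317.0, 248.1]]
0.75 [[398.7, 261.1]] [[455.9, 241.6], [316.9, 244.4]]
0.8 [[403.3, 255.6]] [[456.7, 237.7], [316.8, 240.6]]
0.85 [[408.0, 250.2]] [[457.4, 233.7], [316.6, 236.6]]
0.9 [[412.9, 244.9]] [[458.0, 229.5], [316.5, 232.4]]
[[363. 333.]
 [283. 240.]
 [304. 290.]] obs rims (361,332),(283,240)
push 0.9 [0.677 0.069 0.281]
push 0.8 [0.662 0.068 0.27 ]
push 0.7 [0.649 0.068 0.257]
push 0.6 [0.637 0.067 0.243]
push 0.5 [0.627 0.067 0.227]
push 0.4 [0.618 0.067 0.211]
push 0.3 [0.61  0.066 0.194]
push 0.2 [0.605 0.066 0.177]
push 0.1 [0.601 0.066 0.158]
push 0.0 [0.599 0.066 0.14 ]
[0.71729573 0.24557185 0.11      ] [ 0.6936167  -0.31348089  0.1       ]
```

```bash
python3 -m handwheel '[[0,0,-0.015,0,0,-1,1],[0,0,-0.015,0,0,-1,1],[0,0,-0.015,0,0,-1,1],[0,0,-0.015,0,0,-0.25,1]]' 60; python3 -m handwheel '[[-0.028,-0.035,0,0,0,0,1],[-0.028,-0.035,0,0,0,0,1],[-0.028,-0.035,0,0,0,0,1],[-0.028,-0.035,0,0,0,0,1],[-0.028,-0.035,0,0,0,0,1],[-0.028,-0.035,0,0,0,0,1],[-0.028,-0.035,0,0,0,0,1],[-0.028,-0.035,0,0,0,0,1],[-0.028,-0.035,0,0,0,0,1],[-0.028,-0.035,0,0,0,0,1]]'; python3 -c "
from h import *;print(arm.state()['joint_pos'])"
```

```text
time_s: 0.5
position: [0.2084, 0.5888, 0.2913]
tool_rot: [[-1.0, -0.003, -0.0], [-0.003, 1.0, -0.001], [0.0, -0.001, -1.0]]
wrist_force: [-0.3, -0.4, 0.0]
width: 0.332
grip_force: 0.0
time_s: 1.5
position: [0.4892, 0.2376, 0.291]
tool_rot: [[-1.0, -0.001, -0.001], [-0.001, 1.0, -0.0], [0.001, -0.0, -1.0]]
wrist_force: [0.3, -0.2, -0.4]
width: -0.001
grip_force: 0.0
[-19.2074436   29.73440759 -18.51723344  99.07618431  11.36023682
  53.06494929  47.72071521]
```

```bash
python3 -m handwheel '[[-0.029,-0.034,0,0,0,0,1],[-0.029,-0.034,0,0,0,0,1],[-0.029,-0.034,0,0,0,0,1],[-0.029,-0.034,0,0,0,0,1],[-0.029,-0.034,0,0,0,0,1],[0,0,0.02,0,0,0,1],[0,0,0.014,0,0,0,1],[0,0,0.014,0,0,0,1]]'; python3 -m handwheel '[[0.005,0,0.008,0,0,0,1],[0.005,0,0.008,0,0,0,1],[0.005,0,0.008,0,0,0,1],[0.004,0,0.008,0,0,0,1],[0.004,0,0.008,0,0,0,1],[0.004,0,0.009,0,0,0,1]]'
```

```text
time_s: 2.3
position: [0.6332, 0.0689, 0.2419]
tool_rot: [[-1.0, 0.0, -0.002], [0.0, 1.0, 0.0], [0.002, 0.0, -1.0]]
wrist_force: [-0.3, -0.4, -0.1]
width: 0.002
grip_force: 0.0
time_s: 2.9
position: [0.6069, 0.0695, 0.1942]
tool_rot: [[-1.0, -0.0, 0.002], [-0.0, 1.0, 0.0], [-0.002, 0.0, -1.0]]
wrist_force: [3.4, -1.5, 3.5]
width: -0.003
grip_force: 2.1
```

```bash
python3 -m handwheel '[[0.003,0,0.009,0,0,0,1],[0.002,0,0.009,0,0,0,1],[0.002,0,0.009,0,0,0,1],[0.002,0,0.009,0,0,0,1],[0.001,0,0.009,0,0,0,1],[0.001,0,0.008,0,0,0,1],[0,0,0.004,0,0,0,1],[0,0,0,0,0,0,1]]'
```

```text
time_s: 3.7
position: [0.5957, 0.0693, 0.1399]
tool_rot: [[-1.0, 0.0, 0.001], [0.0, 1.0, -0.001], [-0.001, -0.001, -1.0]]
wrist_force: [-3.0, -3.1, 26.2]
width: -0.001
grip_force: 13.0
```

```bash
python3 -m handwheel '[[0,0,0.003,0,0,0,1],[0,0,0,0,0,0,1],[0,0,0,0,0,0,1]]'; python3 -m handwheel '[[0,0,-0.02,0,0,0,1],[0,0,-0.04,0,0,0,0],[0,0.01,-0.045,0,0,0,0],[0,0.03,-0.035,0,0,0,0],[0,0.04,0,0,0,0,0],[0,0.04,0,0,0,0,0]]'
python3 - <<'E'
from h import *
S=arm.get_image("side")[:,:,::-1];T=arm.get_image("top")[:,:,::-1]
cv2.imwrite("pics/s1.png",S);cv2.imwrite("pics/t1.png",T)
s=cv2.resize(S[210:340,260:390],(399,399),interpolation=cv2.INTER_CUBIC);t=cv2.resize(T[230:300,350:430],(400,350),interpolation=cv2.INTER_CUBIC)
o=np.zeros((399,800,3),np.uint8);o[:,:399]=s;o[:350,400:]=t
cv2.imwrite("pics/c1.png",cv2.convertScaleAbs(o,alpha=1.8))
C=np.array([.689,-.0455]);a=np.radians(2.4);X=np.array([np.cos(a),np.sin(a)]);Y=np.array([-X[1],X[0]])
def cp(x,y,z): return np.r_[C+X*x+Y*y,z]
for n,p in(("lidcorner",(-.11,-.146,.14)),("axis z.186",(-.13,0,.186)),("axis z.2",(-.13,0,.2))): print(n,proj("side",cp(*p)),proj("top",cp(*p)))
E
```

```text
time_s: 4.0
position: [0.5957, 0.0694, 0.1398]
tool_rot: [[-1.0, 0.0, 0.003], [0.0, 1.0, -0.001], [-0.003, -0.001, -1.0]]
wrist_force: [-8.9, -4.6, 45.6]
width: -0.005
grip_force: 23.1
time_s: 4.6
position: [0.5939, 0.191, 0.2741]
tool_rot: [[-1.0, -0.0, -0.002], [-0.0, 1.0, 0.0], [0.002, 0.0, -1.0]]
wrist_force: [-0.4, 0.5, -1.2]
width: 0.498
grip_force: 0.0
lidcorner [[360.41969331 333.87585688]] [[442.67458278 270.80983213]]
axis z.186 [[304.30152039 264.52177163]] [[382.90905958 280.2808465 ]]
axis z.2 [[304.29003714 258.54387728]] [[383.61796408 280.16110153]]
```

View pics/c1.png

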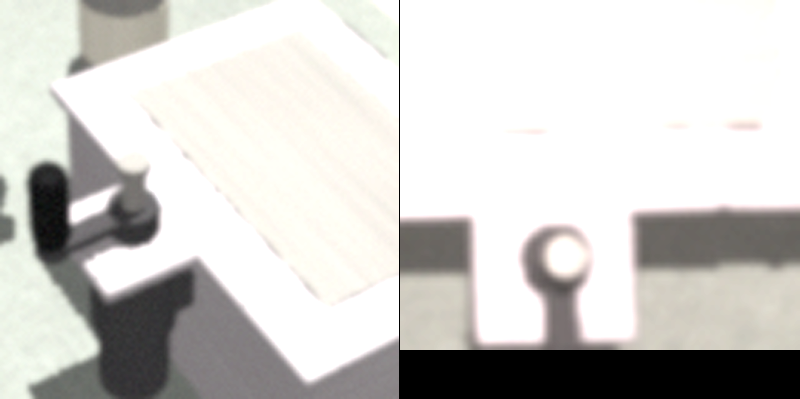

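Lid shut: the cap is at about (303,263) in the side view and (383,281) in the top view. The knob is centred near (276,278) in the side view and lies just beyond the top crop.

Run:
```python
from h import *
for n,(u0,v0,w,h) in(("s1",(262,255,24,45)),("t1",(360,288,50,45))):
    g=cv2.cvtColor(cv2.imread(f"pics/{n}.png"),6)[v0:v0+h,u0:u0+w]
    m=(g<35).astype(np.uint8);k,l,st,c=cv2.connectedComponentsWithStats(m)
    print(n,g.min(),[(st[i].tolist(),(c[i]+[u0,v0]).round(1).tolist()) for i in range(1,k) if st[i,4]>15])
A=tri(ray("side",(302.7,263.1)),ray("top",(383.2,281)));print("cap",A)
t=cv2.resize(cv2.imread("pics/t1.png")[260:340,340:440],(800,640)[:2],interpolation=cv2.INTER_CUBIC)[:600]
cv2.imwrite("pics/c2.png",cv2.convertScaleAbs(t,alpha=1.8))
```

```text
s1 6 [([8, 9, 13, 31, 315], [276.0, 278.8])]
t1 33 []
cap (array([ 0.55680174, -0.05083746,  0.1903497 ]), np.float64(0.0013718931234176404))
```

View pics/c2.png

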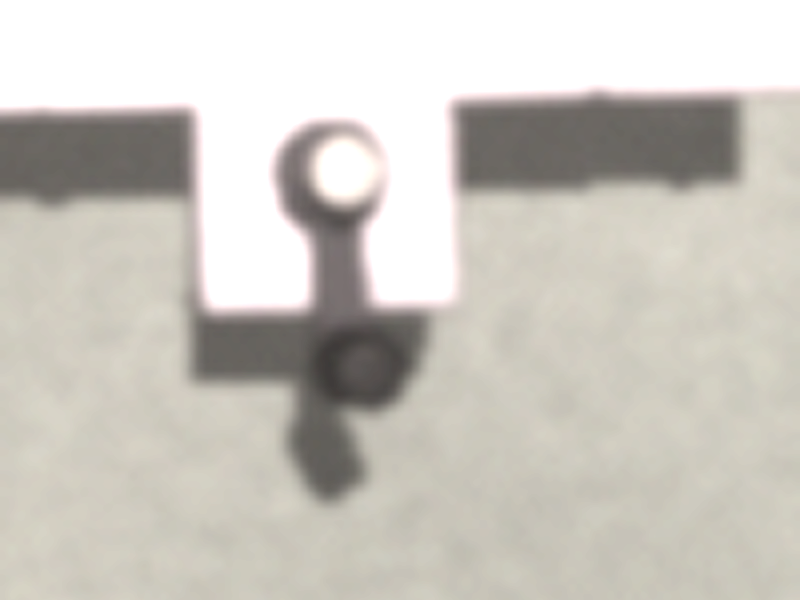

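The knob's top is at about (386,305) in the top view, the cap at (382.5,281), and the crank arm points nearly along -x.

Run:
```python
from h import *
for uv,z in(((386.2,305.2),.213),((385,305.6),.186)): print("top knob",onz("top",uv,z))
print("side knob",onz("side",(276.,278.8),.186))
A=np.array([.5575,-.0505])
K=onz("top",(386.2,305.2),.213)[:2]
d=K-A;print(np.hypot(*d), "world az",np.degrees(np.arctan2(d[1],d[0])))
```

```text
top knob [ 0.50434118 -0.05560947  0.213     ]
top knob [ 0.5026903  -0.05614786  0.186     ]
side knob [ 0.50043441 -0.06000645  0.186     ]
0.05340380448940126 world az -174.509768177728
```

```bash
python3 -m handwheel '[[0.013,-0.0354,0,0,0,0,0],[0.013,-0.0354,0,0,0,0,0],[0.013,-0.0354,0,0,0,0,0],[0.013,-0.0354,0,0,0,0,0],[0.013,-0.0354,0,0,0,0,0],[0.013,-0.0354,0,0,0,0,0],[0.013,-0.0354,0,0,0,0,0],[0,0,0.02,0,0,0,0],[0,0,0,0,0,0,0]]'
python3 - <<'E'
from h import *
c=arm.get_calibration("wrist");w=arm.get_image("wrist")[:,:,::-1];cv2.imwrite("pics/w1.png",w)
K=(.5025,-.057,.186)
print(proj("wrist",[K,(K[0],K[1],.213)],c))
E
```

```text
time_s: 5.6
position: [0.5008, -0.0592, 0.2514]
tool_rot: [[-1.0, 0.001, -0.009], [0.001, 1.0, 0.001], [0.009, 0.001, -1.0]]
wrist_force: [-1.2, -1.7, -0.1]
width: 0.502
grip_force: 0.0
[[327.82797239 262.82998842]
 [328.2096428  281.89839881]]
```

View pics/w1.png

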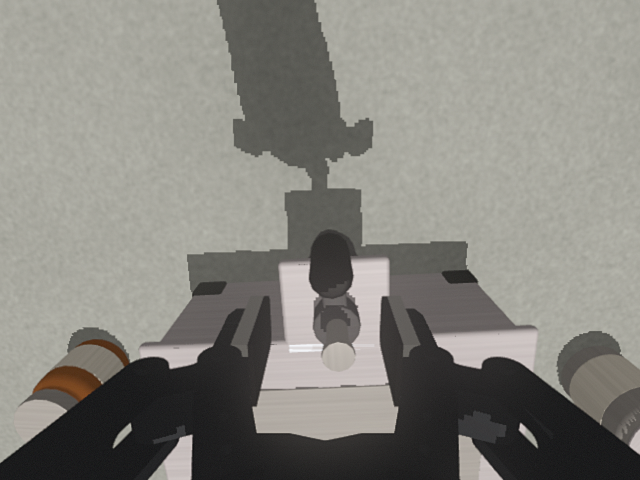

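The wrist view shows the knob at about (331,265), between the open fingers and within 3 px of the prediction. I'll go down onto it.

```bash
python3 -m handwheel '[[-0.001,0.001,0.02,0,0,0,0],[0,0,0.02,0,0,0,0],[0,0,0.02,0,0,0,0],[0,0,0.02,0,0,0,0],[0,0,0,0,0,0,0]]'; python3 -m handwheel '[[0,0,0,0,0,0,1],[0,0,0,0,0,0,1],[0,0,0,0,0,0,1],[0,0,0,0,0,0,1],[0,0,0,0,0,0,1]]' 60; python3 -c "
from h import *;print(arm.state()['joint_pos'],arm.state()['wrist_force'])"
```

```text
time_s: 6.15
position: [0.5039, -0.0555, 0.1724]
tool_rot: [[-1.0, -0.003, -0.006], [-0.003, 1.0, 0.001], [0.006, 0.001, -1.0]]
wrist_force: [-0.6, -0.1, 0.6]
width: 0.497
grip_force: 0.0
time_s: 6.65
position: [0.5063, -0.057, 0.1751]
tool_rot: [[-1.0, -0.001, 0.002], [-0.001, 1.0, 0.0], [-0.002, 0.0, -1.0]]
wrist_force: [-0.1, 1.2, 5.0]
width: 0.253
grip_force: 59.3
[ 10.94114423  36.21730121 -15.49020303 112.7416766   16.77322653
  33.07307035  74.22103081] [-0.06007624  1.19342041  4.9666379 ]
```

```bash
cat >> h.py <<'E'
def rows(a0,a1,st=10,R=.055):
    a=np.radians(np.arange(a0,a1+np.sign(st)*.1,st));x,y=R*np.cos(a),R*np.sin(a)
    print([[round(-p,4),round(q,4)] for p,q in zip(np.diff(x),np.diff(y))])
E
python3 - <<'E'
from h import *
rows(186,306); rows(306,426)
E
```

```text
[[np.float64(-0.0018), np.float64(-0.0094)], [np.float64(-0.0034), np.float64(-0.009)], [np.float64(-0.0049), np.float64(-0.0082)], [np.float64(-0.0063), np.float64(-0.0072)], [np.float64(-0.0075), np.float64(-0.006)], [np.float64(-0.0084), np.float64(-0.0046)], [np.float64(-0.0091), np.float64(-0.0031)], [np.float64(-0.0095), np.float64(-0.0015)], [np.float64(-0.0096), np.float64(0.0002)], [np.float64(-0.0094), np.float64(0.0018)], [np.float64(-0.009), np.float64(0.0034)], [np.float64(-0.0082), np.float64(0.0049)]]
[[np.float64(-0.0072), np.float64(0.0063)], [np.float64(-0.006), np.float64(0.0075)], [np.float64(-0.0046), np.float64(0.0084)], [np.float64(-0.0031), np.float64(0.0091)], [np.float64(-0.0015), np.float64(0.0095)], [np.float64(0.0002), np.float64(0.0096)], [np.float64(0.0018), np.float64(0.0094)], [np.float64(0.0034), np.float64(0.009)], [np.float64(0.0049), np.float64(0.0082)], [np.float64(0.0063), np.float64(0.0072)], [np.float64(0.0075), np.float64(0.006)], [np.float64(0.0084), np.float64(0.0046)]]
```

```bash
python3 -m handwheel '[[-0.0018,-0.0094,0,0,0,0,1],[-0.0034,-0.009,0,0,0,0,1],[-0.0049,-0.0082,0,0,0,0,1],[-0.0063,-0.0072,0,0,0,0,1],[0,0,0,0,0,0,1]]'
python3 - <<'E'
from h import *
c=arm.get_calibration("wrist");w=arm.get_image("wrist")[:,:,::-1];cv2.imwrite("pics/w2.png",w)
print(arm.state()["position"],arm.state()["wrist_force"])
for z in(.198,.192,.186):print(z,proj("wrist",(.5575,-.0505,z),c))
E
```

```text
time_s: 7.15
position: [0.5241, -0.0925, 0.1751]
tool_rot: [[-1.0, 0.001, 0.004], [0.001, 1.0, -0.001], [-0.004, -0.001, -1.0]]
wrist_force: [1.5, 0.2, 6.3]
width: 0.245
grip_force: 59.4
[ 0.52379323 -0.09229091  0.17510511] [ 0.68576882 -1.04217955  4.69594824]
0.198 [[437.91562002 427.12688674]]
0.192 [[433.77925157 415.49749001]]
0.186 [[429.93113434 404.68509159]]
```

View pics/w2.png

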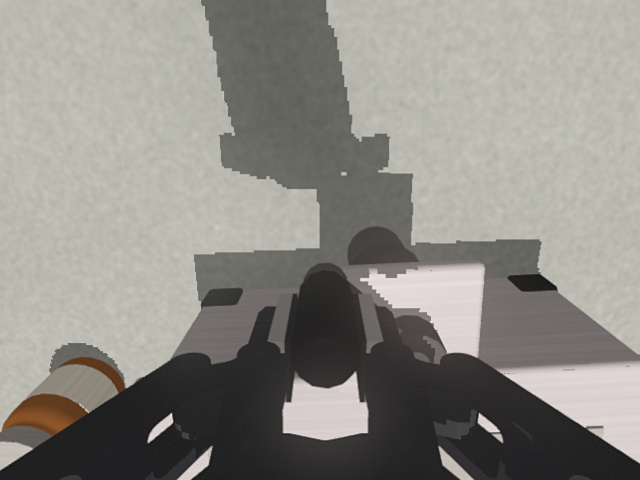

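The knob is held, with the hub visible at (415,340) and the cap hidden behind the right finger. I'll carry on backward and log side and top pictures as I go.

```bash
cat > snap.py <<'E'
import sys
from h import *
s=arm.state()
for n in("side","top"): cv2.imwrite(f"pics/{n}_{sys.argv[1]}.png",arm.get_image(n)[:,:,::-1])
d=s["position"][:2]-np.array([.5575,-.0505])
print(sys.argv[1],round(s["time_s"],2),"az",round(np.degrees(np.arctan2(d[1],d[0])),1),"r",round(np.hypot(*d),4),"z",round(s["position"][2],4),np.round(s["wrist_force"],1),round(s["grip_force"],1))
E
H="python3 -m handwheel"
$H '[[-0.0075,-0.006,0,0,0,0,1],[-0.0084,-0.0046,0,0,0,0,1]]' >/dev/null; python3 snap.py 246
$H '[[-0.0091,-0.0031,0,0,0,0,1],[-0.0095,-0.0015,0,0,0,0,1]]' >/dev/null; python3 snap.py 266
$H '[[-0.0096,0.0002,0,0,0,0,1],[-0.0094,0.0018,0,0,0,0,1]]' >/dev/null; python3 snap.py 286
$H '[[-0.009,0.0034,0,0,0,0,1],[-0.0082,0.0049,0,0,0,0,1]]' >/dev/null; python3 snap.py 306
python3 - <<'E'
import cv2,numpy as np
f=lambda n,b:cv2.resize(cv2.imread(f"pics/{n}.png")[b[1]:b[1]+60,b[0]:b[0]+60],(200,200),interpolation=cv2.INTER_CUBIC)
A=["246","266","286","306"]
cv2.imwrite("pics/m1.png",cv2.convertScaleAbs(np.vstack([np.hstack([f("side_"+a,(275,235)) for a in A]),np.hstack([f("top_"+a,(353,252)) for a in A])]),alpha=1.5))
E
```

```text
246 7.4 az -110.8 r 0.0549 z 0.1751 [-2.1  2.8  7.2] 59.6
266 7.7 az -91.1 r 0.0562 z 0.1751 [-1.8  2.3  7. ] 59.6
286 8.0 az -72.0 r 0.0573 z 0.1751 [-2.9  1.2  7.5] 59.7
306 8.3 az -52.9 r 0.0582 z 0.1751 [-2.5 -0.2  7.3] 59.6
```

View pics/m1.png

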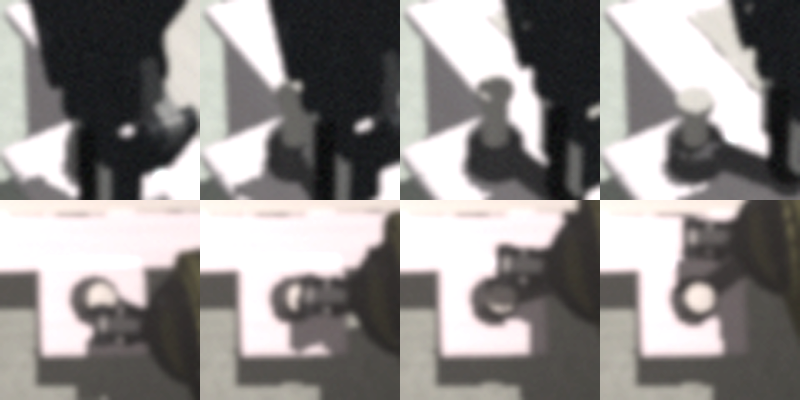

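The cap stands at about (302,260.5) in the side view at 286° and about (303,264) at 306°, so the drop seems to come between them. I'll pause and look again.

```bash
python3 -m handwheel '[[0,0,0,0,0,0,1],[0,0,0,0,0,0,1],[0,0,0,0,0,0,1]]' >/dev/null; python3 snap.py 306b
cat > cap.py <<'E'
# cap top ellipse in the side view: bright blob; report centre and the height it means on the axis
import sys
from h import *
for a in sys.argv[1:]:
    g=cv2.GaussianBlur(cv2.cvtColor(cv2.imread(f"pics/{a}.png"),6),(0,0),.7)
    print(a); print(g[252:274:1,303].tolist())
    for t in(110,130,150):
        k,l,st,c=cv2.connectedComponentsWithStats((g[250:275,294:313]>t).astype(np.uint8))
        print(t,[(s[:5].tolist(),(q+[294,250]).round(1).tolist()) for s,q in zip(st[1:],c[1:]) if s[4]>8])
print({z:proj("side",(.5568,-.0508,z)).round(1).tolist() for z in(.180,.186,.192,.198)})
E
python3 cap.py s1 side_306 side_306b
```

```text
306b 8.7 az -51.3 r 0.0582 z 0.1752 [1.8 1.7 5.3] 59.4
s1
[168, 167, 167, 167, 167, 164, 157, 148, 143, 141, 140, 139, 134, 119, 97, 76, 67, 65, 65, 65, 64, 65]
110 [([0, 0, 19, 25, 324], [304.4, 258.6]), ([0, 21, 4, 4, 12], [295.3, 272.3])]
130 [([0, 0, 19, 25, 298], [304.5, 258.1])]
150 [([0, 0, 19, 25, 227], [304.6, 257.1])]
side_306
[178, 178, 177, 177, 178, 178, 179, 177, 171, 161, 153, 150, 149, 148, 146, 136, 116, 92, 75, 70, 69, 69]
110 [([0, 0, 19, 25, 348], [304.2, 259.2]), ([0, 21, 4, 4, 13], [295.2, 272.2])]
130 [([0, 0, 19, 25, 327], [304.3, 258.7])]
150 [([0, 0, 19, 25, 274], [304.4, 257.7])]
side_306b
[178, 177, 177, 177, 178, 179, 179, 178, 177, 171, 160, 153, 150, 150, 149, 146, 137, 118, 93, 76, 70, 69]
110 [([0, 0, 19, 25, 357], [304.2, 259.4]), ([0, 21, 4, 4, 13], [295.2, 272.2])]
130 [([0, 0, 19, 25, 336], [304.3, 258.9])]
150 [([0, 0, 19, 25, 279], [304.4, 257.8])]
{0.18: [[303.1, 267.4]], 0.186: [[303.1, 264.9]], 0.192: [[303.1, 262.3]], 0.198: [[303.1, 259.8]]}
```

The cap is now 3.9 px (about 9 mm) below its first height, so the spindle has dropped by a thread. Next comes the forward turn.

Run:
```python
from h import *
r=lambda a,b:rows(a,b,-10)
import builtins
def rows2(a0,a1):
    a=np.radians(np.arange(a0,a1-.1,-10));print(a0,a1,[[float(round(-.055*p,4)),float(round(.055*q,4))] for p,q in zip(np.diff(np.cos(a)),np.diff(np.sin(a)))])
for a in(306,216,126,36): rows2(a,a-90)
```

```text
306 216 [[0.0082, -0.0049], [0.009, -0.0034], [0.0094, -0.0018], [0.0096, -0.0002], [0.0095, 0.0015], [0.0091, 0.0031], [0.0084, 0.0046], [0.0075, 0.006], [0.0063, 0.0072]]
216 126 [[0.0049, 0.0082], [0.0034, 0.009], [0.0018, 0.0094], [0.0002, 0.0096], [-0.0015, 0.0095], [-0.0031, 0.0091], [-0.0046, 0.0084], [-0.006, 0.0075], [-0.0072, 0.0063]]
126 36 [[-0.0082, 0.0049], [-0.009, 0.0034], [-0.0094, 0.0018], [-0.0096, 0.0002], [-0.0095, -0.0015], [-0.0091, -0.0031], [-0.0084, -0.0046], [-0.0075, -0.006], [-0.0063, -0.0072]]
36 -54 [[-0.0049, -0.0082], [-0.0034, -0.009], [-0.0018, -0.0094], [-0.0002, -0.0096], [0.0015, -0.0095], [0.0031, -0.0091], [0.0046, -0.0084], [0.006, -0.0075], [0.0072, -0.0063]]
```

```bash
python3 -m handwheel '[[0.0082,-0.0049,0,0,0,0,1],[0.009,-0.0034,0,0,0,0,1],[0.0094,-0.0018,0,0,0,0,1],[0.0096,-0.0002,0,0,0,0,1],[0.0095,0.0015,0,0,0,0,1],[0.0091,0.0031,0,0,0,0,1],[0.0084,0.0046,0,0,0,0,1],[0.0075,0.006,0,0,0,0,1],[0.0063,0.0072,0,0,0,0,1]]' 60 >/dev/null; python3 snap.py f216
python3 -m handwheel '[[0.0049,0.0082,0,0,0,0,1],[0.0034,0.009,0,0,0,0,1],[0.0018,0.0094,0,0,0,0,1],[0.0002,0.0096,0,0,0,0,1],[-0.0015,0.0095,0,0,0,0,1],[-0.0031,0.0091,0,0,0,0,1],[-0.0046,0.0084,0,0,0,0,1],[-0.006,0.0075,0,0,0,0,1],[-0.0072,0.0063,0,0,0,0,1]]' >/dev/null; python3 snap.py f126; python3 cap.py side_306b side_f126
```

```text
f216 9.7 az -140.2 r 0.0531 z 0.1751 [4.  0.3 5.6] 59.5
f126 10.7 az 126.0 r 0.0521 z 0.1749 [-0.8 -1.2 10.4] 59.9
side_306b
[178, 177, 177, 177, 178, 179, 179, 178, 177, 171, 160, 153, 150, 150, 149, 146, 137, 118, 93, 76, 70, 69]
110 [([0, 0, 19, 25, 357], [304.2, 259.4]), ([0, 21, 4, 4, 13], [295.2, 272.2])]
130 [([0, 0, 19, 25, 336], [304.3, 258.9])]
150 [([0, 0, 19, 25, 279], [304.4, 257.8])]
side_f126
[174, 173, 173, 173, 174, 174, 175, 175, 175, 175, 174, 170, 162, 153, 147, 146, 146, 145, 140, 124, 97, 76]
110 [([0, 0, 19, 25, 378], [304.1, 260.0])]
130 [([0, 0, 19, 25, 354], [304.3, 259.5])]
150 [([0, 0, 19, 25, 300], [304.6, 258.5])]
{0.18: [[303.1, 267.4]], 0.186: [[303.1, 264.9]], 0.192: [[303.1, 262.3]], 0.198: [[303.1, 259.8]]}
```

```bash
python3 -m handwheel '[[-0.0082,0.0049,0,0,0,0,1],[-0.009,0.0034,0,0,0,0,1],[-0.0094,0.0018,0,0,0,0,1],[-0.0096,0.0002,0,0,0,0,1],[-0.0095,-0.0015,0,0,0,0,1],[-0.0091,-0.0031,0,0,0,0,1],[-0.0084,-0.0046,0,0,0,0,1],[-0.0075,-0.006,0,0,0,0,1],[-0.0063,-0.0072,0,0,0,0,1]]' >/dev/null; python3 snap.py f36
python3 -m handwheel '[[-0.0049,-0.0082,0,0,0,0,1],[-0.0034,-0.009,0,0,0,0,1],[-0.0018,-0.0094,0,0,0,0,1],[-0.0002,-0.0096,0,0,0,0,1],[0.0015,-0.0095,0,0,0,0,1],[0.0031,-0.0091,0,0,0,0,1],[0.0046,-0.0084,0,0,0,0,1],[0.006,-0.0075,0,0,0,0,1],[0.0072,-0.0063,0,0,0,0,1],[0,0,0,0,0,0,1]]' >/dev/null; python3 -m handwheel '[[0,0,0,0,0,0,1],[0,0,0,0,0,0,1],[0,0,0,0,0,0,1]]' >/dev/null; python3 snap.py f306
python3 - <<'E'
import cv2,numpy as np
from h import *
for a in("306b","f36","f306"):
    g=cv2.GaussianBlur(cv2.cvtColor(cv2.imread(f"pics/side_{a}.png"),6),(0,0),.7);print(a,g[256:284,303].tolist())
f=lambda n,b:cv2.resize(cv2.imread(f"pics/{n}.png")[b[1]:b[1]+100,b[0]:b[0]+133],(400,300),interpolation=cv2.INTER_CUBIC)
cv2.imwrite("pics/m2.png",cv2.convertScaleAbs(np.vstack([np.hstack([f("side_"+a,(245,220)) for a in("306b","f306")]),np.hstack([f("top_"+a,(320,220)) for a in("306b","f306")])]),alpha=1.5))
print(arm.state()["joint_velocities"])
E
```

```text
f36 11.7 az 34.0 r 0.0572 z 0.1751 [-0.6  3.   8.1] 59.8
f306 13.1 az -53.9 r 0.0581 z 0.175 [-1.7  0.1  8.9] 59.8
306b [178, 179, 179, 178, 177, 171, 160, 153, 150, 150, 149, 146, 137, 118, 93, 76, 70, 69, 69, 70, 69, 67, 60, 50, 47, 50, 49, 41]
f36 [78, 78, 78, 77, 77, 78, 78, 78, 77, 74, 70, 67, 65, 65, 66, 66, 66, 66, 66, 66, 66, 63, 56, 44, 34, 32, 31, 32]
f306 [177, 178, 178, 179, 179, 179, 179, 179, 178, 173, 160, 145, 141, 145, 149, 149, 147, 139, 120, 94, 76, 67, 59, 50, 49, 54, 52, 43]
[-0.06637868  0.02159086  0.07403508 -0.00838304 -0.05978063 -0.03033463
 -0.00600096]
```

View pics/m2.png

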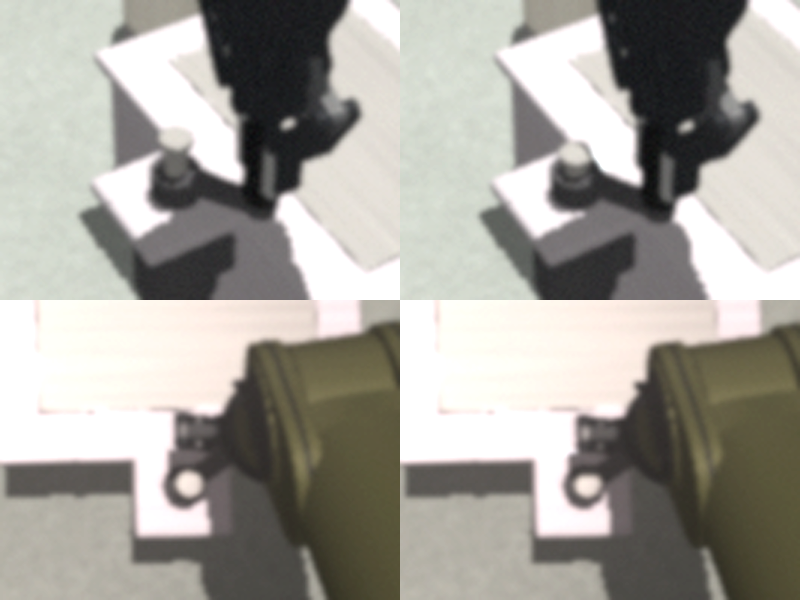

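The two side tiles show the crank back at the same azimuth with the cap 5.1 px (12 mm) lower. The lid is flat, the grip is 60 N and nothing is moving, so I'm handing in.

```bash
python3 -c "
from bench import arm;print(arm.hand_in())"
```

```text
the job is handed in; nothing more can be done
None
```

I shut the lid, turned the screw back until the thread dropped, then forward one full turn (cap about 12 mm lower), and handed in with the gripper still on the knob at about 60 N; the tin and jar were not touched, and no verdict came back.

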